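# Pry the retaining ring off the spindle with the hooked pick

## Robot

A 6-joint arm with a two-finger parallel gripper is mounted at the origin on a cart in front of the work surface, level with it; the furniture and walls round the work are solid. World frame = base frame: x ahead of the robot, y to its left, z up, the work surface at z = 0. Lengths are in m, angles in rad, forces in N, time in s.
With the tool pointing down it reaches from about 0.35 to 0.85 m from the base axis. Payload 8.1 kg.
Tool frame: the origin (TCP) lies midway between the tips of the shut fingers; the grasp point (between the pads) lies tcp_to_grasp behind it (tcp_to_grasp is the distance from the TCP to the grasp point, in m); z points along the fingers, y is the line along which they close (so a half turn about z gives the same grasp; the last joint's range is limited). The gripper opens to 93 mm and grips with 3 to 60 N. Pads are 15 mm wide; open, the fingers measure 128 mm over their backs; the gripper's body (75 mm by 188 mm) begins 65 mm behind the grasp point.
Start: joints at [1.23, 0.13, 1.488, -0, 1.523, -0.085], TCP at [0.152, 0.58, 0.219] pointing down, gripper open.
Joint ranges: [-2.96, 2.96], [-0.89, 2.26], [0.02, 2.5], [-1.34, 4.48], [0, 2.73], [-2.66, 2.66]. Speed limits (rad/s): [2.39, 2.39, 2.79, 3.14, 3.14, 3.14].

## Interface

Orientations are given as a unit quaternion [x, y, z, w].
In Python, from cell import * gives the robot as it stands.
- The arm moves only by the tool apply_moves, never from a script. Its argument "commands" is a list that holds one entry, the list of rows, each a list of 7 numbers: the gripper's target within -1 to 1 (fully open at 1, half-way at 0, shut at -1), then the shift along the tool's x, y, z each as a share of 200 mm, from -1 to 1, then the turn, a rotation vector about the tool's x, y, z each as a share of 360 degrees, from -1 to 1. In form: [[[grip, dx, dy, dz, rx, ry, rz], ...]]. A call has 1 to 5 rows; each row is the pose to reach, as a shift and turn from the pose commanded when the call began, along the tool's axes at that moment, turning the shorter way round; what a row does not reach only later rows make up. A row lasts 1/8 s, in which the tool goes at most 62.5 mm and 10.7 degrees, less where a joint would pass 70% of its speed; a pose out of reach is approached as far as the arm can. A call with a number of a shift or a turn outside -1 to 1 is refused whole. A call with a gripper value outside its range is refused whole. The fingers move at their own pace and stop on an object; the grip force is fixed at half the most. Time passes only in rows, so rows that repeat a pose let the fingers close. It gives the time, the measured TCP pose, the force, the opening and the grip force at its end, in the units of the state.
- observe(): the state, without advancing time (a new reading comes with each control period).
- camera(name): name is "side" or "top"; returns a dict with "image" (420x560x3 uint8, red, green, blue), "range_z" (420x560 float32, m along the optical axis (not along the pixel's ray), 0 where there is no reading), "intrinsics" (3x3 intrinsics, pixels), "k1" (the pictures are not rectified: a ray, as slopes to the right and down, at radius r is drawn at 1 + k1 r^2 times it, then the intrinsics apply), "rvec" (rotation vector, rad) and "tvec" (3), from world to camera coordinates, as OpenCV has them. Camera axes: x right, y down, z forward; pixel columns grow to the right and rows downward; lengths in m; the calibration is good to about 2 mm. A picture is of the moment at which its call begins.
- job_done(): hands the job in; it is judged then, once.
Trained networks look in the newest picture that a camera, given by its name, has taken for a name from the list of things; names that differ only in an ending like _2 or _b are one class to them, and where a whole thing is asked for, a point or a joint stands for the part that bears it (a point fixed in the world has none). Each returns a list of dicts, best first, with "conf" (0 to 1); they miss things now and then, are a little off and sometimes report something else, mostly with a low value. They report only what shows in the picture. A call takes as long as a camera call. They do not tell look-alikes from the thing itself.
- recognise(camera, label): "centre" ([column, row] in pixels, amid what is visible of it).
The state is a dict: "time": time; "joint_positions": joint angles; "joint_velocities": joint speeds; "effort": joint torques, N m; "position": TCP position; "ee_rot": TCP orientation; "force": force on the tool from outside, world axes, zero at the start; "torque": the same for the moment, N m; "opening": finger opening in m; "grasp_force": force on a finger pad.
Only numpy, scipy, OpenCV 4.12 (cv2) and the standard library are available. Lean on these libraries where they do the work, as an engineer would, in place of code of your own. Each camera call takes 0.05 s, during which the arm holds its last target. There are 200 camera calls.

## Task

The pick's handle is sunk in its grey holder: lift the hooked pick out by its steel shank, stand it on the open bench, let go, and take it again by the orange handle. Reach in under the yellow guard rods, hook the eye of the sprung retaining ring and pry the ring out of its spindle groove, leaving it lying flat on the two dark metal rails in front of the spindle, never touched by the hand. Then stand the pick on the bench again; leave the bottle, tape rolls and solder spool where they are.

Things in the scene. Friction and masses are not known exactly. Their poses are not given: they have to be found in the camera images.
- pick_handle (a point): Hooked pick, loose, 120 g, 201 mm long. Point: centre of its orange, black-ribbed handle, 85 (x) x 24 (y) x 30 mm high. Flat underside 15 mm below: the pick stands stably on it, hook tip down. x: from handle to hook; z: up. Underside is 6 mm over the bench in the holder, 0 when set down. Pinch its sides from above, fingers 15 to 25 mm over the underside.
- pick_shank (a point): Point on the axis of the pick's straight steel shank, 88 mm ahead (+x) of the handle's centre, 25 mm above the handle's underside; same axes. The shank is a flat-sided bar 8 mm wide (y) x 10 mm high, from the handle's front (42 mm ahead of its centre) to the hook (155 mm ahead).
- pick_tip (a point): Tip of the hook: lower end of the round pin, 8 mm diameter, bent straight down from the shank's end, 155 mm ahead of the handle's centre. The tip is level with the handle's underside, 20 mm below the shank's underside. Same axes as the handle.
- holder: Fixed grey holder, 123 (x) x 56 (y) x 45 mm high; origin under its middle; x: the way the shank sticks out. Its slot, open on top, 32 mm wide and 99 mm long, swallows the handle to 9 mm below the rim: fingers cannot reach it. The shank leaves by a 16 mm gap in the front wall (x = +61 mm). The pick starts centred and lifts straight up, 50 mm to be clear.
- stand: Fixed blue tray 200 x 120 mm (x -148 to +52, y -60 to +60 mm), floor 12 mm and rim 21 mm over the bench; origin on the bench under the spindle; -x: open front. Rod guard: posts at x -135 and +40, y -49 and +49 mm, yellow rods 9 mm thick joining their tops at height 106 mm. The front gap (89 mm wide, rod's underside 101 mm up) passes the shank; the hand stays outside.
- spindle (a point): Point on the axis of the upright spindle, in the middle of the ring's groove, 45 mm over the bench, axes as the stand; the ring is pulled along -x. Groove 20 mm diameter, head above it 28 mm (top 62 mm up; no lifting off), hub 48 mm, top 42 mm up. In front, two flat dark rails with tops also 42 mm up, x -18 to -136, y 11 to 32 mm either side; the 22 mm slot between them is 30 mm deep.
- ring_center (a point): Steel retaining ring, loose, 64 g, 71 mm long, 49 wide, 6 thick; point half-way up at its centre. Seated it coincides with the spindle point, same axes. Two sprung jaws grip the spindle and snap open when the ring is pulled to -x with about 4 to 8 N over some 10 mm. It then slides on along the rails at the same height: free after 30 mm, best left 40 to 75 mm out.
- ring_eye (a point): Middle of the ring's rectangular eye, a through hole 23 mm long (x) x 20 mm wide (y) in its pull tab, 39.5 mm from the ring's centre to -x. Seated, the tab's top is 48 mm and its underside 42 mm over the bench; the hook goes through into the slot between the rails. The hook pulls on the 7 mm cross bar at the eye's -x end.
- flux_bottle: Bystander, the small brown bottle: leave alone. Origin at the centre of its underside.
- masking_roll: Bystander, the masking tape roll: leave alone. Origin at the centre of its underside.
- tape_red: Bystander, the red tape roll: leave alone. Origin at the centre of its underside.
- solder_spool: Bystander, the solder spool: leave alone. Origin at the centre of its underside.
Mind the look-alikes: they are no part of the job. What is shaped like the part that bears pick_handle but purple is not meant.

How it is judged:
By the outcome, as a careful person would: the job done as asked, in the order asked, and still so for the second after the job is handed in, with the robot touching nothing.
It also fails if it takes over 61 s, if anything falls off the work surface, if the arm or the gripper's body presses on something with over 40 N, if the wrist force passes 120 N, or if a joint passes its speed limit or range.

## Working session

There is one attempt and no reset: what is moved stays moved. The work goes in short steps, Python scripts to look and compute and a tool call to move; the robot and the scene stay as the last step left them, time stands still between calls to the robot, and variables do not carry over. Pictures are saved under pics/ and viewed, at most 11 in all, crops included, and the job is handed in when it is done.

Besides the shell and the picture viewer there is one more tool, called after ">>>" in YAML: its name, and indented under it one key for each argument. apply_moves: Moves the arm, as the interface text tells. Shift numbers are shares of 200 mm and turn numbers shares of 360 degrees, none past 1 either way. Its arguments: {"type":"object","properties":{"commands":{"type":"array"}},"required":["commands"]}

```bash
mkdir -p pics; ls
cat > h.py <<'E'
from cell import *
import numpy as np, cv2
from scipy.spatial.transform import Rotation as R
def und(c,uv):
    K=np.array(c["intrinsics"]);d=np.array([c["k1"],0,0,0,0.])
    return cv2.undistortPoints(np.array(uv,float).reshape(-1,1,2),K,d)[:,0]
def onz(c,uv,z):
    Rm=cv2.Rodrigues(np.array(c["rvec"],float))[0];t=np.array(c["tvec"],float).ravel()
    o=-Rm.T@t; n=und(c,uv); r=np.c_[n,np.ones(len(n))]@Rm
    return o+r*((z-o[2])/r[:,2])[:,None]
def cloud(c):
    h,w=c["range_z"].shape; vv,uu=np.mgrid[:h,:w]
    n=und(c,np.c_[uu.ravel(),vv.ravel()]);z=c["range_z"].ravel()
    Rm=cv2.Rodrigues(np.array(c["rvec"],float))[0];t=np.array(c["tvec"],float).ravel()
    P=(np.c_[n*z[:,None],z]-t)@Rm
    P[z==0]=np.nan
    return P.reshape(h,w,3)
def save(c,n): cv2.imwrite("pics/"+n,np.ascontiguousarray(c["image"][:,:,::-1]))
E
python3 - <<'E'
from h import *
s=observe();print({k:np.round(v,3) for k,v in s.items()}); 
try: print(tcp_to_grasp)
except Exception as e: print(e)
for n in("top","side"):
    c=camera(n);save(c,n+"0.png");P=cloud(c)
    for l in "pick_handle pick_shank pick_tip holder stand spindle ring_center ring_eye".split():
        for d in recognise(n,l)[:3]:
            u,v=np.round(d["centre"]).astype(int);print(n,l,round(d["conf"],2),(u,v),np.round(P[v,u],3))
E
```

```text
pics
{'time': np.float64(0.0), 'joint_positions': array([ 1.23 ,  0.131,  1.489, -0.   ,  1.523, -0.085]), 'joint_velocities': array([ 0.001,  0.   , -0.   , -0.002, -0.   ,  0.001]), 'effort': array([-1.0000e-03, -5.5986e+01, -4.9175e+01,  7.7000e-02,  3.6000e-02,
       -0.0000e+00]), 'position': array([0.152, 0.58 , 0.218]), 'ee_rot': array([ 0.128,  0.992, -0.001, -0.   ]), 'force': array([ 0.379,  0.347, -0.6  ]), 'torque': array([ 0.019,  0.009, -0.002]), 'grasp_force': np.float64(0.0), 'opening': np.float64(0.093)}
0.0188
top pick_handle 0.92 (np.int64(428), np.int64(216)) [ 0.501 -0.503  0.027]
top pick_handle 0.83 (np.int64(347), np.int64(225)) [ 0.479 -0.259  0.038]
top pick_shank 0.77 (np.int64(430), np.int64(213)) [ 0.509 -0.507  0.034]
top pick_shank 0.62 (np.int64(347), np.int64(233)) [ 0.455 -0.258  0.037]
top pick_tip 0.89 (np.int64(351), np.int64(228)) [ 0.47  -0.27   0.039]
top pick_tip 0.67 (np.int64(430), np.int64(211)) [ 0.515 -0.509  0.03 ]
top holder 0.95 (np.int64(344), np.int64(239)) [ 0.438 -0.247  0.046]
top stand 0.79 (np.int64(218), np.int64(174)) [0.641 
[... 452 characters left out ...]
.6 (np.int64(280), np.int64(271)) [ 0.468 -0.271  0.037]
side pick_shank 0.92 (np.int64(282), np.int64(271)) [ 0.473 -0.274  0.038]
side pick_shank 0.71 (np.int64(327), np.int64(344)) [ 0.502 -0.518  0.033]
side pick_tip 0.9 (np.int64(271), np.int64(274)) [ 0.439 -0.27   0.039]
side holder 0.63 (np.int64(273), np.int64(279)) [ 0.438 -0.29   0.047]
side stand 0.89 (np.int64(276), np.int64(158)) [0.628 0.135 0.013]
side spindle 0.66 (np.int64(276), np.int64(157)) [0.631 0.141 0.01 ]
side spindle 0.21 (np.int64(276), np.int64(273)) [ 0.455 -0.273  0.037]
side ring_center 0.61 (np.int64(278), np.int64(147)) [0.643 0.152 0.046]
side ring_eye 0.53 (np.int64(280), np.int64(148)) [0.652 0.156 0.032]
```

View pics/top0.png

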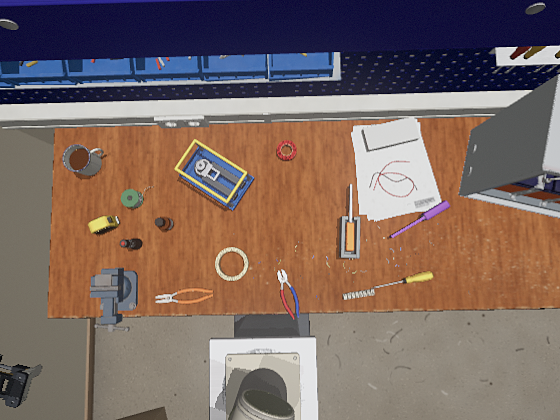

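View pics/side0.png

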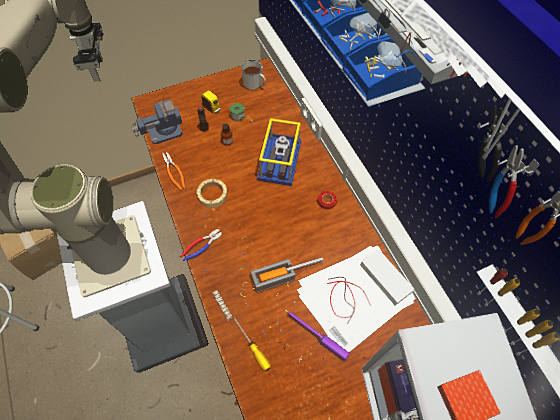

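The top view shows the holder at about (348,237) with the shank running up to (350,185). The stand is at about (214,172), with its front toward the lower right and the spindle near (205,165). The purple look-alike is at (420,218). Next I'll fit the geometry.

```bash
cat > fit.py <<'E'
from h import *
for n in("top","side"):
    c=camera(n);P=cloud(c);hsv=cv2.cvtColor(np.ascontiguousarray(c["image"]),cv2.COLOR_RGB2HSV)
    H,S,V=[hsv[:,:,i].astype(int) for i in range(3)]
    X,Y,Z=P[...,0],P[...,1],P[...,2]
    m=(H>22)&(H<35)&(S>140)&(V>100)&(X>.45)&(X<.85)&(Y>-.05)&(Y<.3)
    vv,uu=np.nonzero(m); Q=onz(c,np.c_[uu,vv],.106)[:,:2]; zz=Z[m]; k=(zz>.09)
    (cx,cy),sz,a=cv2.minAreaRect(Q[k].astype(np.float32)*1000)
    print(n,"rods",m.sum(),k.sum(),cx,cy,sz,a)
    m=(H>5)&(H<22)&(S>150)&(V>150)&(X>.33)&(X<.55)&(Y>-.32)&(Y<-.2)&(Z>.015)
    vv,uu=np.nonzero(m)
    if m.sum()>10: print(n,"handle",m.sum(),np.nanmedian(Z[m]),cv2.minAreaRect((onz(c,np.c_[uu,vv],.036)[:,:2]*1000).astype(np.float32)))
    # things higher than bench near holder: rim
    m=(X>.33)&(X<.52)&(Y>-.34)&(Y<-.18)&(Z>.041)&(Z<.06)
    print(n,"rim",m.sum(),cv2.minAreaRect((P[m][:,:2]*1000).astype(np.float32)),np.median(Z[m]))
    m=(X>.5)&(X<.62)&(Y>-.34)&(Y<-.2)&(Z>.018)&(Z<.06)
    print(n,"shank",m.sum(),np.nanmean(P[m],0),cv2.minAreaRect((P[m][:,:2]*1000).astype(np.float32)) if m.any() else 0)
    m=(X>.5)&(X<.75)&(Y>0.03)&(Y<.25)&(Z>.056)&(Z<.07)
    print(n,"head",m.sum(),np.nanmean(P[m],0))
    i=c["image"]; 
    u0,v0,u1,v1=(165,130,265,215) if n=="top" else (235,105,320,195)
    a=cv2.resize(np.ascontiguousarray(i[v0:v1,u0:u1,::-1]),None,fx=4,fy=4,interpolation=cv2.INTER_CUBIC)
    u0,v0,u1,v1=(320,175,380,265) if n=="top" else (240,245,335,300)
    b=cv2.resize(np.ascontiguousarray(i[v0:v1,u0:u1,::-1]),None,fx=4,fy=4,interpolation=cv2.INTER_CUBIC)
    o=np.zeros((max(a.shape[0],b.shape[0]),a.shape[1]+b.shape[1],3),np.uint8);o[:a.shape[0],:a.shape[1]]=a;o[:b.shape[0],a.shape[1]:]=b
    cv2.imwrite(f"pics/{n}_z.png",o);print(o.shape)
E
python3 fit.py
```

```text
top rods 55 50 636.4437255859375 131.51531982421875 (176.37603759765625, 98.8902587890625) 56.3305778503418
top handle 53 0.037336646667776495 ((446.4468688964844, -265.5096435546875), (20.67039680480957, 82.7191390991211), 87.54743957519531)
top rim 414 ((445.2968444824219, -264.7664489746094), (55.52918243408203, 121.3588638305664), 86.98748016357422) 0.04457073548194639
top shank 135 [ 0.54063444 -0.27060218  0.03417676] ((551.576171875, -265.669189453125), (103.00552368164062, 52.98740005493164), 2.5218091011047363)
top head 79 [0.65975733 0.16111143 0.06237779]
(360, 640, 3)
side rods 334 312 639.2758178710938 131.0173797607422 (182.91607666015625, 106.04556274414062) 55.730228424072266
side handle 221 0.038348394658119844 ((462.6880187988281, -261.2649230957031), (44.52908706665039, 148.24412536621094), 86.52488708496094)
side rim 400 ((443.2645568847656, -270.00115966796875), (57.69437026977539, 122.26306915283203), 85.90218353271484) 0.04495598086573809
side shank 137 [ 0.54402115 -0.27604872  0.03332437] ((547.8090209960938, -265.48590087890625), (105.32856750488281, 52.35429000854492), 9.744124412536621)
side head 54 [0.65072094 0.1557621  0.06278607]
(360, 720, 3)
```

View pics/top_z.png

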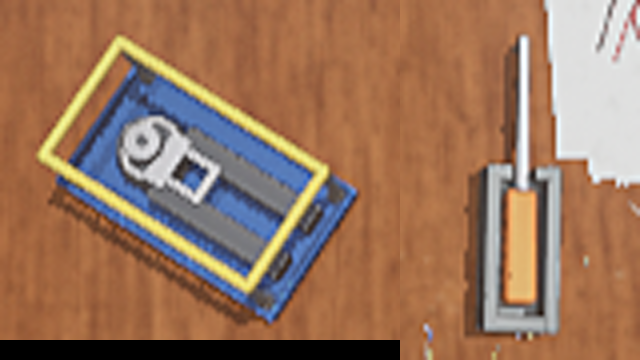

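View pics/side_z.png

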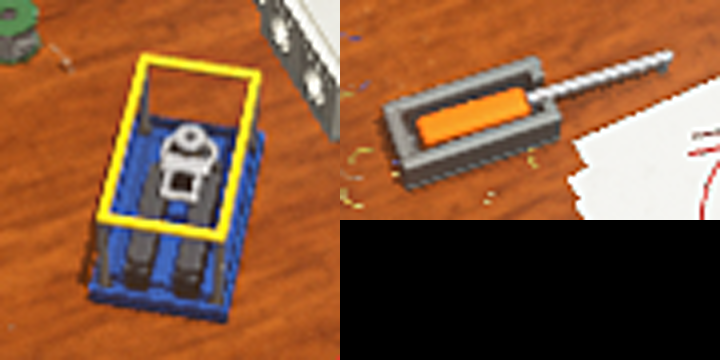

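The crops show the ring seated with its eye toward the front. Rod corners and the spindle head are clearly visible, so I'll compute the stand pose from those pixels. The head mask probably caught the posts.

Run:
```python
from h import *
D={"top":((165,130),[(120,42),(44,156),(250,287),(323,170)],(145,140),(187,177)),
"side":((235,105),[(258,73),(145,58),(102,216),(223,234)],(190,138),(183,183))}
M=np.array([[40,-49],[40,49],[-135,49],[-135,-49]])/1000.
for n,(o,c4,hd,ey) in D.items():
    c=camera(n);px=lambda q:(np.array(q,float)+.5)/4-.5+np.array(o)
    W=onz(c,px(c4),.106)[:,:2]
    print(n,np.round(W,4).tolist(),"head",onz(c,[px(hd)],.062),"eye",onz(c,[px(ey)],.045))
    if n=="top": M2=np.array([[40,-49],[40,49],[-135,49],[-135,-49]])/1000.
    # best assignment over cyclic orders
    for k in range(4):
      for f in(1,-1):
        m=np.roll(M[::f],k,0); A=m-m.mean(0);B=W-W.mean(0)
        th=np.arctan2((A[:,0]*B[:,1]-A[:,1]*B[:,0]).sum(),(A*B).sum());r=np.array([[np.cos(th),-np.sin(th)],[np.sin(th),np.cos(th)]])
        e=np.abs(A@r.T-B).max()
        if e<.02: print("yaw",np.degrees(th),"origin",W.mean(0)-r@m.mean(0),"err",e)
```

```text
top [[0.7301, 0.1778], [0.6484, 0.2324], [0.5505, 0.0861], [0.6329, 0.0332]] head [[0.66764197 0.1695951  0.062     ]] eye [[0.64225332 0.14173713 0.045     ]]
yaw 56.311128311079806 origin [0.66680662 0.17190525] err 0.000849024675140489
yaw -123.68887168892022 origin [0.61411175 0.09285938] err 0.0008490246751404751
side [[0.7321, 0.178], [0.6492, 0.2312], [0.551, 0.0872], [0.6342, 0.0326]] head [[0.66489506 0.16760176 0.062     ]] eye [[0.64520799 0.1366677  0.045     ]]
yaw 56.15577249452015 origin [0.66810348 0.1716912 ] err 0.0011888581875361126
yaw -123.84422750547986 origin [0.61519447 0.09278849] err 0.0011888581875361126
```

Run:
```python
from h import *
top=[(350.6,184.9),(350.3,221)];side=[(321.8,259.4),(288.6,269.1)]
for n,p in(("top",top),("side",side)):
    c=camera(n);W=onz(c,p,.035);d=W[0]-W[1];print(n,W,np.degrees(np.arctan2(d[1],d[0])))
    P=cloud(c);X,Y,Z=P[...,0],P[...,1],P[...,2]
    m=(X>.512)&(X<.61)&(Y>-.3)&(Y<-.24)&(Z>.028)&(Z<.045)
    vv,uu=np.nonzero(m);Q=onz(c,np.c_[uu,vv],.036)[:,:2]
    l=cv2.fitLine(Q.astype(np.float32),cv2.DIST_HUBER,0,.01,.01).ravel();print(m.sum(),l,np.degrees(np.arctan2(l[1],l[0])),Q.min(0),Q.max(0))
    vv,uu=np.nonzero((X>.33)&(X<.52)&(Y>-.34)&(Y<-.18)&(Z>.041)&(Z<.06))
    print(cv2.minAreaRect((onz(c,np.c_[uu,vv],.045)[:,:2]*1000).astype(np.float32)))
```

```text
top [[ 0.59934182 -0.27536963  0.035     ]
 [ 0.49088124 -0.26991499  0.035     ]] -2.87906300842914
82 [ 0.99932617 -0.03670458  0.554621   -0.2715373 ] -2.1034904 [ 0.51461137 -0.27651109] [ 0.60196256 -0.26689548]
((445.2286376953125, -264.13140869140625), (55.39689254760742, 120.9093017578125), 87.4542236328125)
side [[ 0.59924917 -0.28496644  0.035     ]
 [ 0.49432612 -0.2748429   0.035     ]] -5.511147419597989
78 [ 0.9972469  -0.07415265  0.55407435 -0.27747047] -4.252537 [ 0.51168483 -0.28441761] [ 0.60153832 -0.27056471]
((443.2158203125, -269.9901123046875), (56.92878723144531, 122.61483001708984), 86.5248794555664)
```

```bash
cat > plan.py <<'E'
# usage: plan.py x,y,zgrasp,yawdeg ...   chained waypoints; prints rows' shift/turn
from h import *;import sys
def rot(a):
    a=np.radians(a);y=np.array([np.cos(a),np.sin(a),0]);z=np.array([0,0,-1.]);return R.from_matrix(np.c_[np.cross(y,z),y,z])
if __name__=="__main__":
    s=observe();p=np.array(s["position"]);r=R.from_quat(s["ee_rot"]);m=r.as_matrix()
    print("t",round(float(s["time"]),2),"grasp",np.round(p+m[:,2]*-tcp_to_grasp,4) if 1 else 0,"yawY",round(np.degrees(np.arctan2(m[1,1],m[0,1])),2),"J",np.round(s["joint_positions"],2),"F",np.round(s["force"],1),"open",round(float(s["opening"]),4),"g",round(float(s["grasp_force"]),1))
    for a in sys.argv[1:]:
        x,y,z,w=map(float,a.split(","));t=np.array([x,y,z-tcp_to_grasp]);q=rot(w)
        print(a,np.round(r.inv().apply(t-p)/.2,4),np.round((r.inv()*q).as_rotvec()/2/np.pi,4),"mm",round(1000*np.linalg.norm(t-p)))
        p,r=t,q
E
python3 plan.py .30,.50,.23,50 .47,.36,.23,20 .56,.18,.23,-10 .58,0,.22,-45 .56,-.16,.2,-80 .5325,-.272,.12,-93.2 .5325,-.272,.032,-93.2
```

```text
t 1.2 grasp [0.1518 0.5805 0.2374] yawY 75.34 J [ 1.23  0.13  1.49 -0.    1.52 -0.09] F [-0.6 -0.   0.4] open 0.0928 g 0.0
.30,.50,.23,50 [-0.8186 -0.2018  0.0372] [0.     0.     0.0704] mm 169
.47,.36,.23,20 [-1.1011  0.0101  0.    ] [0.     0.     0.0833] mm 220
.56,.18,.23,-10 [-0.9996  0.115   0.    ] [0.     0.     0.0833] mm 201
.58,0,.22,-45 [-0.869   0.2548  0.05  ] [0.     0.     0.0972] mm 181
.56,-.16,.2,-80 [-0.6364  0.495   0.1   ] [0.     0.     0.0972] mm 162
.5325,-.272,.12,-93.2 [-0.2327  0.5276  0.4   ] [0.     0.     0.0367] mm 140
.5325,-.272,.032,-93.2 [0.   0.   0.44] [0. 0. 0.] mm 88
```

>>> apply_moves:
  commands:
    - [[1,-0.82,-0.2,0.04,0,0,0.07],[1,-0.82,-0.2,0.04,0,0,0.07],[1,-0.82,-0.2,0.04,0,0,0.07]]

```text
time: 1.58
position: [0.3022, 0.499, 0.2106]
ee_rot: [0.343, 0.939, 0.0, 0.0]
force: [-0.7, 0.0, 0.7]
opening: 0.0927
grasp_force: 0.0
```

>>> apply_moves:
  commands:
    - [[1,-1,0.01,0,0,0,0.083],[1,-1,0.01,0,0,0,0.083],[1,-1,0.01,0,0,0,0.083],[1,-1,0.01,0,0,0,0.083]]

```text
time: 2.08
position: [0.4579, 0.3709, 0.2106]
ee_rot: [0.574, 0.819, -0.0, 0.0]
force: [-0.6, 0.9, -0.2]
opening: 0.093
grasp_force: 0.0
```

>>> apply_moves:
  commands:
    - [[1,-1,0.12,0,0,0,0.083],[1,-1,0.12,0,0,0,0.083],[1,-1,0.12,0,0,0,0.083],[1,-1,0.12,0,0,0,0.083]]

```text
time: 2.58
position: [0.5479, 0.1918, 0.2107]
ee_rot: [0.765, 0.644, -0.0, 0.0]
force: [-0.2, -0.1, 0.2]
opening: 0.0932
grasp_force: 0.0
```

>>> apply_moves:
  commands:
    - [[1,-0.87,0.25,0.05,0,0,0.097],[1,-0.87,0.25,0.05,0,0,0.097],[1,-0.87,0.25,0.05,0,0,0.097],[1,-0.87,0.25,0.05,0,0,0.097]]

```text
time: 3.08
position: [0.5671, 0.012, 0.2003]
ee_rot: [0.923, 0.384, -0.0, 0.0]
force: [-0.2, 0.8, 0.5]
opening: 0.0927
grasp_force: 0.0
```

Runs in order. Re-plan the last part.

```bash
python3 plan.py .56,-.16,.2,-80 .5325,-.272,.11,-93.2 .5325,-.272,.032,-93.2
```

```text
t 3.08 grasp [0.5671 0.012  0.2191] yawY -44.81 J [-0.07  0.05  1.61 -0.    1.49  0.71] F [-0.2  0.8  0.5] open 0.0927 g 0.0
.56,-.16,.2,-80 [-0.6351  0.5811  0.0956] [0.     0.0001 0.0978] mm 173
.5325,-.272,.11,-93.2 [-0.2327  0.5276  0.45  ] [0.     0.     0.0367] mm 146
.5325,-.272,.032,-93.2 [0.   0.   0.39] [0. 0. 0.] mm 78
```

>>> apply_moves:
  commands:
    - [[1,-0.635,0.58,0.096,0,0,0.098],[1,-0.635,0.58,0.096,0,0,0.098],[1,-0.635,0.58,0.096,0,0,0.098],[1,-0.635,0.58,0.096,0,0,0.098]]

```text
time: 3.58
position: [0.5603, -0.1592, 0.1807]
ee_rot: [0.996, 0.087, -0.0, -0.0]
force: [-0.6, 0.7, 0.0]
opening: 0.0929
grasp_force: 0.0
```

>>> apply_moves:
  commands:
    - [[1,-0.233,0.528,0.45,0,0,0.0367],[1,-0.233,0.528,0.45,0,0,0.0367],[1,-0.233,0.528,0.45,0,0,0.0367],[1,-0.233,0.528,0.45,0,0,0.0367]]

```text
time: 4.08
position: [0.5331, -0.2688, 0.0904]
ee_rot: [1.0, -0.026, -0.001, -0.001]
force: [0.1, 0.5, 0.6]
opening: 0.0932
grasp_force: 0.0
```

```bash
python3 plan.py .5325,-.272,.032,-93.2
python3 - <<'E'
from h import *
c=camera("side");i=c["image"]
cv2.imwrite("pics/s1.png",cv2.resize(np.ascontiguousarray(i[200:330,220:390,::-1]),None,fx=4,fy=4,interpolation=cv2.INTER_CUBIC))
E
```

```text
t 4.08 grasp [ 0.5331 -0.2689  0.1092] yawY -92.98 J [-0.55  0.22  1.63  0.    1.3   1.07] F [0.1 0.5 0.6] open 0.0932 g 0.0
.5325,-.272,.032,-93.2 [-0.0015  0.0165  0.3859] [-0.0003  0.0003  0.0006] mm 77
```

View pics/s1.png

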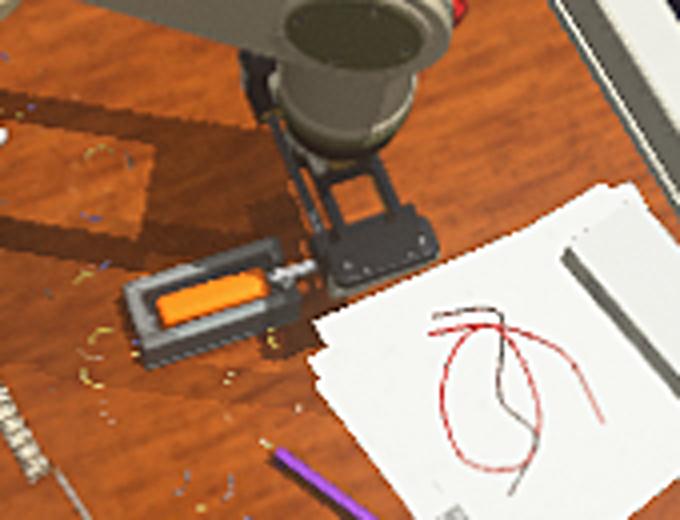

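The gripper stands over the shank just ahead of the holder's front wall, with the holder at about (210,300) in the crop. Descend and close.

>>> apply_moves:
  commands:
    - [[1,0,0.016,0.2,0,0,0.0006],[1,0,0.016,0.386,0,0,0.0006],[1,0,0.016,0.386,0,0,0.0006]]

```text
time: 4.5
position: [0.5326, -0.27, 0.0127]
ee_rot: [1.0, -0.027, -0.002, -0.001]
force: [-0.2, 0.2, -0.6]
opening: 0.0932
grasp_force: 0.0
```

>>> apply_moves:
  commands:
    - [[-1,0,0,0,0,0,0],[-1,0,0,0,0,0,0],[-1,0,0,0,0,0,0],[-1,0,0,0,0,0,0],[-1,0,0,0,0,0,0]]

```text
time: 5.12
position: [0.5334, -0.2729, 0.0144]
ee_rot: [1.0, -0.028, 0.0, 0.0]
force: [-0.3, -0.4, 0.7]
opening: 0.0475
grasp_force: 0.0
```

>>> apply_moves:
  commands:
    - [[-1,0,0,0,0,0,0],[-1,0,0,0,0,0,0],[-1,0,0,0,0,0,0]]

```text
time: 5.5
position: [0.5333, -0.2728, 0.0142]
ee_rot: [1.0, -0.028, -0.0, -0.0]
force: [0.4, -0.6, 0.0]
opening: 0.0177
grasp_force: 0.0
```

```bash
python3 plan.py .533,-.2715,.1,-93.2
```

```text
t 5.5 grasp [ 0.5334 -0.2728  0.033 ] yawY -93.24 J [-0.56  0.31  1.67 -0.    1.16  1.07] F [ 0.4 -0.6  0. ] open 0.0177 g 0.0
.533,-.2715,.1,-93.2 [-0.0022 -0.0064 -0.3352] [-0.      0.     -0.0001] mm 67
```

>>> apply_moves:
  commands:
    - [[-1,0,0,0,0,0,0],[-1,0,0,0,0,0,0],[-1,0,0,0,0,0,0]]

```text
time: 5.88
position: [0.5334, -0.2728, 0.0142]
ee_rot: [1.0, -0.028, -0.0, -0.0]
force: [-0.2, 0.6, 0.1]
opening: 0.0076
grasp_force: 30.0
```

>>> apply_moves:
  commands:
    - [[-1,0,0,-0.1,0,0,0],[-1,0,0,-0.2,0,0,0],[-1,0,0,-0.3,0,0,0],[-1,0,0,-0.4,0,0,0],[-1,0,0,-0.4,0,0,0]]

```text
time: 6.5
position: [0.5351, -0.2738, 0.0974]
ee_rot: [1.0, -0.028, 0.002, 0.001]
force: [-0.3, 0.9, -1.4]
opening: 0.0079
grasp_force: 30.0
```

```bash
python3 plan.py .52,-.17,.1,-60 .509,-.09,.06,-33.8 .509,-.09,.03,-33.8
python3 - <<'E'
from h import *
c=camera("side");i=c["image"]
cv2.imwrite("pics/s2.png",cv2.resize(np.ascontiguousarray(i[200:330,220:390,::-1]),None,fx=4,fy=4,interpolation=cv2.INTER_CUBIC))
E
```

```text
t 6.5 grasp [ 0.535  -0.2738  0.1162] yawY -93.24 J [-0.56  0.22  1.62  0.    1.3   1.07] F [-0.3  0.9 -1.4] open 0.0079 g 30.0
.52,-.17,.1,-60 [-0.105  -0.5143  0.0794] [ 0.0006 -0.0006 -0.0923] mm 106
.509,-.09,.06,-33.8 [ 0.1524 -0.3739  0.2   ] [ 0.      0.     -0.0728] mm 90
.509,-.09,.03,-33.8 [0.   0.   0.15] [0. 0. 0.] mm 30
```

View pics/s2.png

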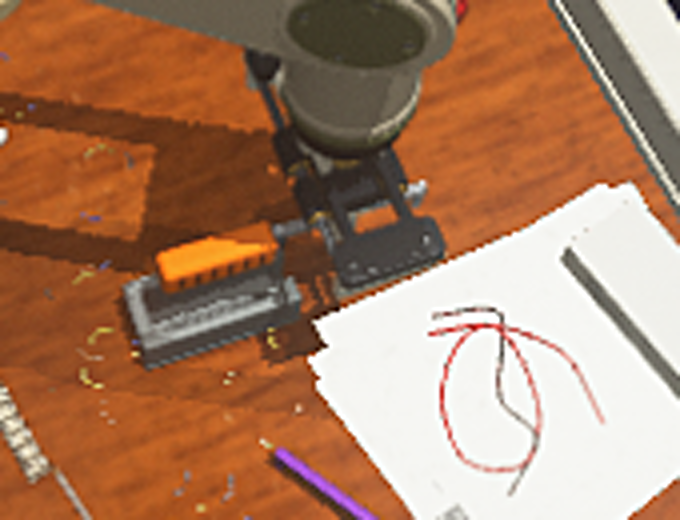

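The pick is clear above the holder (handle at about (215,260) in the crop). Carry it to the open bench.

>>> apply_moves:
  commands:
    - [[-1,-0.03,-0.17,0,0,0,-0.03],[-1,-0.07,-0.34,0,0,0,-0.06],[-1,-0.105,-0.514,0,0,0,-0.092],[-1,-0.105,-0.514,0,0,0,-0.092]]

```text
time: 7.05
position: [0.5171, -0.1666, 0.0928]
ee_rot: [0.966, 0.26, -0.001, -0.001]
force: [-0.3, 0.4, -1.7]
opening: 0.0078
grasp_force: 30.0
```

>>> apply_moves:
  commands:
    - [[-1,0.05,-0.12,0.07,0,0,-0.024],[-1,0.1,-0.25,0.14,0,0,-0.048],[-1,0.152,-0.374,0.28,0,0,-0.073],[-1,0.152,-0.374,0.28,0,0,-0.073]]

```text
time: 7.55
position: [0.5046, -0.0877, 0.0351]
ee_rot: [0.882, 0.471, -0.002, -0.002]
force: [-0.8, -0.7, -1.3]
opening: 0.0076
grasp_force: 30.0
```

```bash
python3 plan.py .509,-.09,.028,-33.8
python3 - <<'E'
from h import *
c=camera("side");P=cloud(c);hsv=cv2.cvtColor(np.ascontiguousarray(c["image"]),cv2.COLOR_RGB2HSV)
H,S,V=[hsv[:,:,i].astype(int) for i in range(3)]
Q=P[(H>5)&(H<22)&(S>200)&(V>150)&(P[...,0]>.35)&(P[...,0]<.55)&(P[...,1]>-.3)&(P[...,1]<-.05)&(P[...,2]>.03)]
d=np.array([.556,.831]);t=(Q[:,:2]-[.509,-.09])@d
for a in range(-140,-30,15):
    k=(t>a/1000)&(t<(a+15)/1000)
    if k.sum()>2: print(a,k.sum(),np.round(np.percentile(Q[k,2],95),4))
E
```

```text
t 7.55 grasp [ 0.5047 -0.0877  0.0539] yawY -33.83 J [-0.27  0.07  1.9  -0.    1.17  0.32] F [-0.8 -0.7 -1.3] open 0.0076 g 30.0
.509,-.09,.028,-33.8 [0.0029 0.0257 0.1292] [-0.0009  0.0003 -0.0001] mm 26
-140 23 0.0648
-125 37 0.0644
-110 35 0.0633
-95 32 0.0634
-80 34 0.0626
-65 32 0.0607
-50 3 0.0571
```

>>> apply_moves:
  commands:
    - [[-1,0,0.0,0.05,0,0,0],[-1,0,0.0,0.09,0,0,0],[-1,0,0.0,0.11,0,0,0],[-1,0,0.0,0.125,0,0,0],[-1,0,0,0.125,0,0,0]]

```text
time: 8.22
position: [0.5076, -0.0892, 0.0134]
ee_rot: [0.882, 0.471, 0.0, 0.0]
force: [-0.9, -1.2, 1.3]
opening: 0.0077
grasp_force: 30.0
```

>>> apply_moves:
  commands:
    - [[-0.82,0,0,0.005,0,0,0],[-0.7,0,0,0.005,0,0,0],[-0.5,0,0,0.005,0,0,0],[-0.4,0,0,0.005,0,0,0]]

```text
time: 8.72
position: [0.5074, -0.089, 0.0123]
ee_rot: [0.882, 0.471, 0.0, 0.0]
force: [0.2, -0.2, -0.2]
opening: 0.0263
grasp_force: 0.0
```

```bash
python3 plan.py
```

```text
t 8.72 grasp [ 0.5074 -0.089   0.0311] yawY -33.84 J [-0.27  0.11  1.91  0.    1.12  0.32] F [ 0.2 -0.2 -0.2] open 0.0263 g 0.0
```

>>> apply_moves:
  commands:
    - [[1,0,0,0,0,0,0],[1,0,0,-0.2,0,0,0],[1,0,0,-0.5,0,0,0],[1,-0.3,0,-0.5,0,0,0],[1,-0.45,0,-0.5,0,0,0]]

```text
time: 9.35
position: [0.4569, -0.1653, 0.1135]
ee_rot: [0.882, 0.471, 0.0, 0.001]
force: [0.6, -0.1, -0.5]
opening: 0.0732
grasp_force: 0.0
```

>>> apply_moves:
  commands:
    - [[1,-1,0,0,0,0,0],[1,-1,0,0,0,0,0],[1,-1,0,0,0,0,0]]

```text
time: 9.72
position: [0.3517, -0.3209, 0.1126]
ee_rot: [0.882, 0.471, 0.0, 0.0]
force: [0.7, -0.5, 0.4]
opening: 0.0928
grasp_force: 0.0
```

```bash
cat > pick.py <<'E'
from h import *
def rectpts(c,P,z,box):
    hsv=cv2.cvtColor(np.ascontiguousarray(c["image"]),cv2.COLOR_RGB2HSV);H,S,V=[hsv[:,:,i].astype(int) for i in range(3)]
    X,Y,Z=P[...,0],P[...,1],P[...,2]
    m=(H>5)&(H<22)&(S>170)&(V>130)&(X>box[0])&(X<box[1])&(Y>box[2])&(Y<box[3])&(Z>.018)&(Z<.045)
    m=cv2.morphologyEx(m.astype(np.uint8),cv2.MORPH_CLOSE,np.ones((3,3)))
    n,l,st,_=cv2.connectedComponentsWithStats(m);k=1+np.argmax(st[1:,4]);vv,uu=np.nonzero(l==k)
    return onz(c,np.c_[uu,vv],z)[:,:2],np.median(Z[l==k])
for n in("top","side"):
    c=camera(n);P=cloud(c);save(c,n+"_p.png")
    Q,z=rectpts(c,P,.028,(.36,.6,-.22,.05));print(n,len(Q),z,cv2.minAreaRect((Q*1000).astype(np.float32)))
    X,Y,Z=P[...,0],P[...,1],P[...,2]
    d=np.array([.556,.831]);q=P[...,:2]-[.507,-.089];a=q@d;b=q@[-.831,.556]
    m=(a>-.03)&(a<.075)&(abs(b)<.02)&(Z>.018)&(Z<.04);vv,uu=np.nonzero(m)
    if m.sum()>5:
        W=onz(c,np.c_[uu,vv],.03)[:,:2];l=cv2.fitLine(W.astype(np.float32),cv2.DIST_HUBER,0,.01,.01).ravel();print("shank",m.sum(),l[2:],np.degrees(np.arctan2(l[1],l[0])),"ends",((W-[.507,-.089])@d).max())
        for s in(-20,0,20,40,60): k=m&(abs(a-s/1000)<.01);print(s,np.median(Z[k]) if k.any() else None,end=" ")
        print()
E
python3 pick.py; python3 plan.py
```

```text
t 9.78 grasp [ 0.3475 -0.3267  0.1316] yawY -34.04 J [-0.86 -0.13  1.95 -0.    1.32 -0.26] F [-3.5 -2.9 -0.2] open 0.0933 g 0.0Traceback (most recent call last):
  File "pick.py", line 11, in <module>
    Q,z=rectpts(c,P,.028,(.36,.6,-.22,.05));print(n,len(Q),z,cv2.minAreaRect((Q*1000).astype(np.float32)))
        ~~~~~~~^^^^^^^^^^^^^^^^^^^^^^^^^^^^
  File "pick.py", line 7, in rectpts
    n,l,st,_=cv2.connectedComponentsWithStats(m);k=1+np.argmax(st[1:,4]);vv,uu=np.nonzero(l==k)
                                                     ~~~~~~~~~^^^^^^^^^^
    return _wrapfunc(a, 'argmax', axis=axis, out=out, **kwds)
    return bound(*args, **kwds)
ValueError: attempt to get argmax of an empty sequence
```

```bash
sed -i 's/in("top","side"):/in ("side","top"):/' pick.py; python3 pick.py 2>&1 | grep -v "^ "
python3 - <<'E'
import cv2
a=cv2.imread("pics/side_p.png")[180:300,180:320];b=cv2.imread("pics/top_p.png")[150:270,240:380]
cv2.imwrite("pics/both.png",cv2.resize(cv2.hconcat([a,b]),None,fx=2.8,fy=2.8,interpolation=cv2.INTER_CUBIC))
E
```

```text
side 126 nan ((458.1311950683594, -166.2562713623047), (86.30299377441406, 20.902915954589844), 57.31008529663086)
shank 18 [ 0.523787   -0.06771574] 57.178093 ends 0.06995158392334178
-20 0.03105609265672029 0 None 20 None 40 None 60 0.029557308125628356 
Traceback (most recent call last):
ValueError: attempt to get argmax of an empty sequence
```

View pics/both.png

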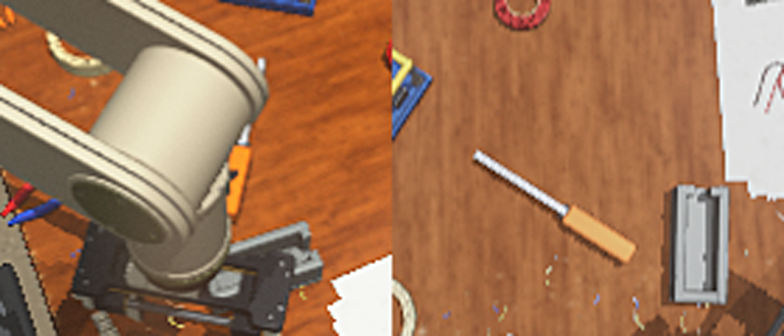

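The pick stands on the bench, with its handle at about (600,235) and its tip at (476,155) in the right half of the picture. The colour threshold was too strict for the top camera, so I'll refit.

```bash
sed -i 's/(S>170)/(S>100)/;s/in ("side","top")/in ("top",)/' pick.py; python3 pick.py 2>&1 | grep -v "^ "
```

```text
top 228 nan ((460.7936706542969, -157.17910766601562), (90.61073303222656, 24.40793800354004), 55.52604675292969)
shank 98 [ 0.5197647  -0.07155262] 55.67049 ends 0.07303014113944001
-20 0.031507019760443775 0 0.030785133363990663 20 0.030568160279826007 40 0.030453703661599437 60 0.028850190341284214
```

```bash
python3 plan.py .455,-.167,.1,-33.8 .455,-.167,.024,-33.8
```

```text
t 9.93 grasp [ 0.3522 -0.3202  0.1311] yawY -34.04 J [-0.85 -0.13  1.95  0.    1.33 -0.25] F [0.4 0.1 0.4] open 0.0932 g 0.0
.455,-.167,.1,-33.8 [ 0.9224 -0.0027  0.1556] [ 0.     -0.0001 -0.0007] mm 187
.455,-.167,.024,-33.8 [0.   0.   0.38] [0. 0. 0.] mm 76
```

>>> apply_moves:
  commands:
    - [[1,0.922,0,0.15,0,0,0],[1,0.922,0,0.15,0,0,0],[1,0.922,0,0.15,0,0,0],[1,0.922,0,0.15,0,0,0],[1,0.922,0,0.15,0,0,0]]

```text
time: 10.55
position: [0.4558, -0.1649, 0.0821]
ee_rot: [0.882, 0.472, -0.0, -0.0]
force: [-0.4, 0.6, -0.8]
opening: 0.0926
grasp_force: 0.0
```

```bash
python3 plan.py .455,-.167,.024,-33.8
```

```text
t 10.55 grasp [ 0.4558 -0.1649  0.1009] yawY -33.65 J [-0.45 -0.07  1.95 -0.    1.26  0.13] F [-0.4  0.6 -0.8] open 0.0926 g 0.0
.455,-.167,.024,-33.8 [-0.0109  0.0028  0.3847] [-0.0001  0.      0.0004] mm 77
```

>>> apply_moves:
  commands:
    - [[1,-0.01,0.003,0.2,0,0,0],[1,-0.01,0.003,0.385,0,0,0],[0.5,-0.01,0.003,0.385,0,0,0],[-1,-0.01,0.003,0.385,0,0,0],[-1,-0.01,0.003,0.385,0,0,0]]

```text
time: 11.18
position: [0.456, -0.1692, 0.007]
ee_rot: [0.882, 0.47, 0.001, 0.001]
force: [-0.3, 0.5, 0.2]
opening: 0.0678
grasp_force: 0.0
```

>>> apply_moves:
  commands:
    - [[-1,0,0,0,0,0,0],[-1,0,0,0,0,0,0],[-1,0,0,0,0,0,0],[-1,0,0,0,0,0,0],[-1,0,0,0,0,0,0]]

```text
time: 11.8
position: [0.4548, -0.1683, 0.0052]
ee_rot: [0.882, 0.471, -0.0, -0.0]
force: [-0.4, 0.5, 0.6]
opening: 0.0239
grasp_force: 30.0
```

```bash
python3 plan.py
```

```text
t 11.8 grasp [ 0.4548 -0.1683  0.024 ] yawY -33.84 J [-0.46  0.04  1.99 -0.    1.1   0.13] F [-0.4  0.5  0.6] open 0.0239 g 30.0
```

```bash
python3 plan.py .4548,-.1683,.083,-33.8 .477,-.113,.083,-33.8 .5548,.0035,.083,-33.8
```

```text
t 11.8 grasp [ 0.4548 -0.1683  0.024 ] yawY -33.84 J [-0.46  0.04  1.99 -0.    1.1   0.13] F [-0.4  0.5  0.6] open 0.0239 g 30.0
.4548,-.1683,.083,-33.8 [-2.00e-04 -1.00e-04 -2.95e-01] [-0.      0.     -0.0001] mm 59
.477,-.113,.083,-33.8 [ 0.2915 -0.0616  0.    ] [0. 0. 0.] mm 60
.5548,.0035,.083,-33.8 [ 0.7004 -0.0008  0.    ] [0. 0. 0.] mm 140
```

>>> apply_moves:
  commands:
    - [[-1,0,0,-0.15,0,0,0],[-1,0,0,-0.295,0,0,0],[-1,0,0,-0.295,0,0,0]]

```text
time: 12.18
position: [0.4568, -0.1692, 0.0665]
ee_rot: [0.882, 0.471, 0.001, 0.002]
force: [0.9, -0.2, -1.4]
opening: 0.0236
grasp_force: 30.0
```

```bash
python3 plan.py .477,-.113,.083,-33.8
```

```text
t 12.18 grasp [ 0.4567 -0.1692  0.0853] yawY -33.84 J [-0.46 -0.05  1.96 -0.    1.23  0.13] F [ 0.9 -0.2 -1.4] open 0.0236 g 30.0
.477,-.113,.083,-33.8 [ 0.2899 -0.0725  0.0114] [ 0.0007 -0.0001 -0.0001] mm 60
```

>>> apply_moves:
  commands:
    - [[-1,0.15,-0.03,0,0,0,0],[-1,0.29,-0.062,0,0,0,0],[-1,0.29,-0.062,0,0,0,0],[-1,0.29,-0.062,0,0,0,0]]

```text
time: 12.68
position: [0.4761, -0.1133, 0.0631]
ee_rot: [0.882, 0.471, -0.001, -0.0]
force: [-0.3, -0.5, -0.6]
opening: 0.0239
grasp_force: 30.0
```

```bash
cat > chk.py <<'E'
from h import *
s=observe();g=np.array(s["position"])+[0,0,tcp_to_grasp]
o=np.array([.667,.1712]);d=np.array([.556,.831]);l=np.array([-.831,.556])
print("grasp stand-frame",(g[:2]-o)@d,(g[:2]-o)@l,"tip x",(g[:2]-o)@d+.1623)
zt=g[2]-.024+.030
for n in("top","side"):
    c=camera(n);save(c,n+"_c.png");P=cloud(c);q=P[...,:2]-g[:2];a=q@d;b=q@l;Z=P[...,2]
    m=(a>.055)&(a<.18)&(abs(b)<.015)&(abs(Z-zt)<.015);vv,uu=np.nonzero(m)
    if m.sum()<6: print(n,"few");continue
    W=onz(c,np.c_[uu,vv],zt)[:,:2]-o;A=W@d;B=W@l
    print(n,m.sum(),"end",A.max(),"lat fit",np.polyfit(A,B,1),"lat@tip",np.polyval(np.polyfit(A,B,1),A.max()-.004),"z expect",zt,"z(a)",np.polyfit(a[m]-.155,Z[m],1))
E
python3 chk.py; python3 plan.py
```

```text
grasp stand-frame -0.34255313521678266 0.0004644346825512513 tip x -0.18025313521678266
top 67 end -0.1751740656608121 lat fit [-0.00446714 -0.00057063] lat@tip 0.00022976025827390765 z expect 0.08794792213238362 z(a) [0.0110134  0.08801905]
side few
t 12.78 grasp [ 0.4764 -0.1138  0.0824] yawY -33.88 J [-0.34 -0.03  1.95 -0.    1.23  0.25] F [ 0.5 -0.7 -0.9] open 0.0239 g 30.0
```

>>> apply_moves:
  commands:
    - [[-1,0.15,0,0,0,0,0],[-1,0.3,0,0,0,0,0],[-1,0.45,0,0,0,0,0],[-1,0.6,0,0,0,0,0],[-1,0.695,0,0,0,0,0]]

```text
time: 13.4
position: [0.5548, 0.0025, 0.0641]
ee_rot: [0.882, 0.471, -0.0, 0.0]
force: [-0.4, 0.1, -1.2]
opening: 0.0242
grasp_force: 30.0
```

>>> apply_moves:
  commands:
    - [[-1,0,0,0,0,0,0],[-1,0,0,0,0,0,0]]

```text
time: 13.65
position: [0.5538, 0.0014, 0.064]
ee_rot: [0.882, 0.471, -0.0, -0.0]
force: [0.3, 0.1, -1.0]
opening: 0.024
grasp_force: 30.0
```

```bash
python3 chk.py; python3 plan.py
python3 - <<'E'
import cv2
a=cv2.imread("pics/side_c.png")[90:210,220:330];b=cv2.imread("pics/top_c.png")[120:240,165:285]
cv2.imwrite("pics/both2.png",cv2.resize(cv2.hconcat([a,b]),None,fx=3.4,fy=3.4,interpolation=cv2.INTER_CUBIC))
E
```

```text
grasp stand-frame -0.2040344525099479 -0.00032316098353200873 tip x -0.041734452509947895
top few
side few
t 13.75 grasp [0.5538 0.0013 0.0829] yawY -33.9 J [-0.09  0.14  1.77 -0.    1.23  0.5 ] F [-1.3 -0.7 -1.1] open 0.0238 g 30.0
```

View pics/both2.png

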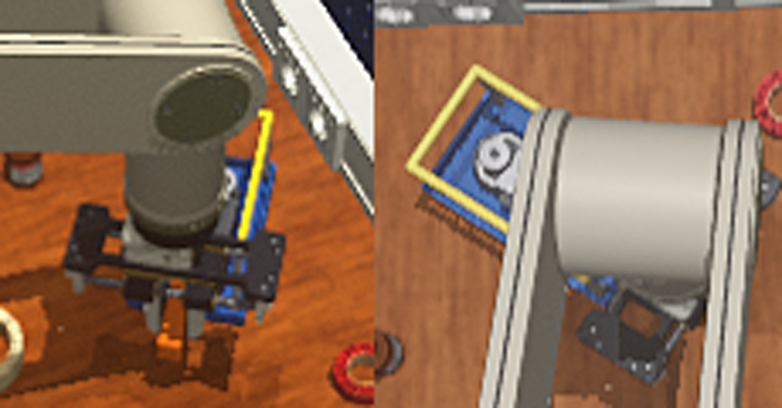

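The arm hides the hook, but the stand is undisturbed and the arm-based tip estimate is within 2 mm of the eye's centre. Lower gently and watch the force.

>>> apply_moves:
  commands:
    - [[-1,0.01,0,0.03,0,0,0],[-1,0.01,0,0.06,0,0,0],[-1,0.01,0,0.08,0,0,0],[-1,0.01,0,0.08,0,0,0]]

```text
time: 14.25
position: [0.5549, 0.0039, 0.0475]
ee_rot: [0.882, 0.471, -0.001, -0.0]
force: [0.1, -0.1, -1.5]
opening: 0.0244
grasp_force: 30.0
```

```bash
python3 plan.py
```

```text
t 14.25 grasp [0.5549 0.0039 0.0663] yawY -33.84 J [-0.09  0.16  1.78 -0.    1.2   0.51] F [ 0.1 -0.1 -1.5] open 0.0244 g 30.0
```

>>> apply_moves:
  commands:
    - [[-1,0,0,0.025,0,0,0],[-1,0,0,0.045,0,0,0],[-1,0,0,0.045,0,0,0]]

```text
time: 14.62
position: [0.555, 0.0039, 0.0387]
ee_rot: [0.882, 0.471, -0.0, -0.0]
force: [-0.9, 0.8, -1.5]
opening: 0.0238
grasp_force: 30.0
```

>>> apply_moves:
  commands:
    - [[-1,-0.025,0,0,0,0,0],[-1,-0.04,0,0,0,0,0],[-1,-0.06,0,0,0,0,0],[-1,-0.08,0,0,0,0,0]]

```text
time: 15.12
position: [0.5468, -0.0093, 0.0395]
ee_rot: [0.882, 0.471, 0.001, 0.0]
force: [0.3, 3.2, -1.1]
opening: 0.0238
grasp_force: 30.0
```

```bash
python3 plan.py
```

```text
t 15.12 grasp [ 0.5468 -0.0093  0.0583] yawY -33.84 J [-0.11  0.15  1.81  0.    1.18  0.48] F [ 0.3  3.2 -1.1] open 0.0238 g 30.0
```

>>> apply_moves:
  commands:
    - [[-1,-0.02,0,0,0,0,0],[-1,-0.04,0,0,0,0,0],[-1,-0.06,0,0,0,0,0],[-1,-0.08,0,0,0,0,0],[-1,-0.1,0,0,0,0,0]]

```text
time: 15.75
position: [0.5351, -0.0263, 0.0392]
ee_rot: [0.882, 0.471, -0.0, -0.0]
force: [-0.5, 0.5, -1.3]
opening: 0.024
grasp_force: 30.0
```

>>> apply_moves:
  commands:
    - [[-1,-0.03,0,0,0,0,0],[-1,-0.06,0,0,0,0,0],[-1,-0.09,0,0,0,0,0],[-1,-0.12,0,0,0,0,0],[-1,-0.135,0,0,0,0,0]]

```text
time: 16.38
position: [0.5201, -0.0488, 0.0393]
ee_rot: [0.882, 0.471, 0.0, 0.0]
force: [0.6, -0.1, -1.9]
opening: 0.0241
grasp_force: 30.0
```

```bash
python3 plan.py
python3 - <<'E'
from h import *
o=np.array([.667,.1712]);d=np.array([.556,.831]);l=np.array([-.831,.556])
print((observe()["position"][:2]-o)@d+.1623)
a=camera("side");b=camera("top")
cv2.imwrite("pics/both3.png",cv2.resize(np.ascontiguousarray(cv2.hconcat([np.ascontiguousarray(a["image"][90:210,220:330,::-1]),np.ascontiguousarray(b["image"][120:240,165:285,::-1])])),None,fx=3.4,fy=3.4,interpolation=cv2.INTER_CUBIC))
E
```

```text
t 16.38 grasp [ 0.5201 -0.0488  0.0581] yawY -33.86 J [-0.19  0.09  1.88 -0.    1.18  0.4 ] F [ 0.6 -0.1 -1.9] open 0.0241 g 30.0
-0.10221696110419765
```

View pics/both3.png

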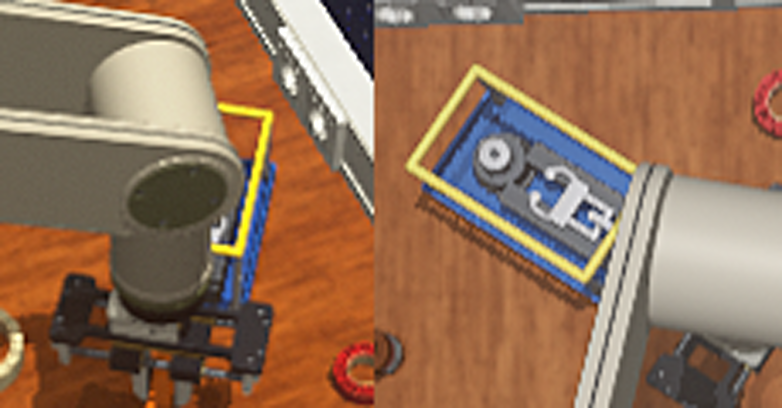

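The ring is clear of the spindle, lying on the rails about 55 mm out (crop (565,205)). I'll centre the pin in the eye, lift, and back out.

>>> apply_moves:
  commands:
    - [[-1,0.02,0,0,0,0,0],[-1,0.036,0,0,0,0,0],[-1,0.036,0,0,0,0,0]]

```text
time: 16.85
position: [0.5246, -0.0421, 0.0393]
ee_rot: [0.882, 0.471, 0.0, 0.0]
force: [-0.2, 0.1, -1.4]
opening: 0.0237
grasp_force: 30.0
```

>>> apply_moves:
  commands:
    - [[-1,0,0,-0.03,0,0,0],[-1,0,0,-0.08,0,0,0],[-1,0,0,-0.125,0,0,0],[-1,0,0,-0.125,0,0,0]]

```text
time: 17.35
position: [0.5254, -0.0427, 0.0658]
ee_rot: [0.882, 0.471, 0.001, 0.001]
force: [-0.3, 0.6, -1.2]
opening: 0.0236
grasp_force: 30.0
```

```bash
python3 plan.py .47,-.125,.083,-33.8 .455,-.168,.083,-33.8
```

```text
t 17.35 grasp [ 0.5254 -0.0427  0.0846] yawY -33.85 J [-0.18  0.06  1.85 -0.    1.23  0.41] F [-0.3  0.6 -1.2] open 0.0236 g 30.0
.47,-.125,.083,-33.8 [-0.4961 -0.0009  0.0073] [ 0.0004 -0.0002 -0.0001] mm 99
.455,-.168,.083,-33.8 [-0.2204  0.0573  0.    ] [0. 0. 0.] mm 46
```

>>> apply_moves:
  commands:
    - [[-1,-0.15,0,0,0,0,0],[-1,-0.3,0,0,0,0,0],[-1,-0.45,0,0,0,0,0],[-1,-0.6,0,0,0,0,0],[-1,-0.71,0,0,0,0,0]]

```text
time: 17.98
position: [0.4444, -0.1613, 0.0641]
ee_rot: [0.882, 0.47, -0.0, 0.0]
force: [0.3, 0.5, -0.9]
opening: 0.0239
grasp_force: 30.0
```

>>> apply_moves:
  commands:
    - [[-1,0,0,0,0,0,0],[-1,0,0,0.12,0,0,0],[-1,0,0,0.22,0,0,0],[-1,0,0,0.22,0,0,0]]

```text
time: 18.48
position: [0.4441, -0.159, 0.0186]
ee_rot: [0.882, 0.471, -0.001, -0.002]
force: [-0.9, -0.2, -0.4]
opening: 0.0237
grasp_force: 30.0
```

```bash
python3 plan.py .445,-.160,.0245,-33.8; python3 chk.py
python3 - <<'E'
from h import *
b=camera("top");save(b,"top_r.png")
cv2.imwrite("pics/r.png",cv2.resize(np.ascontiguousarray(b["image"][120:240,165:365,::-1]),None,fx=4,fy=4,interpolation=cv2.INTER_CUBIC))
E
```

```text
t 18.48 grasp [ 0.4441 -0.1591  0.0374] yawY -33.82 J [-0.45 -0.01  2.02  0.    1.14  0.14] F [-0.9 -0.2 -0.4] open 0.0237 g 30.0
.445,-.160,.0245,-33.8 [-0.0015  0.0068  0.0645] [-0.0006  0.     -0.0001] mm 13
grasp stand-frame -0.39836415172901607 0.0016478674341328103 tip x -0.23606415172901607
top 91 end -0.23073804886113888 lat fit [-0.00336538  0.00062626] lat@tip 0.0014162481887093127 z expect 0.04341217150945908 z(a) [-0.01681378  0.042505  ]
side few
```

View pics/r.png

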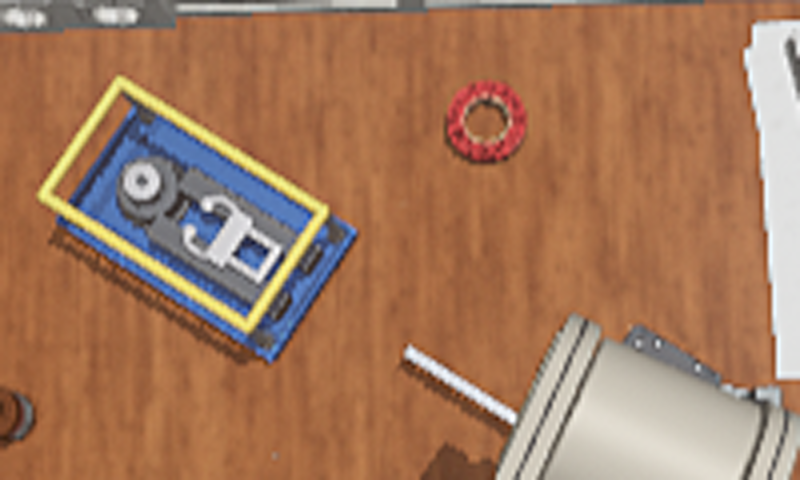

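The ring lies flat on the rails, about (232,235) in the crop, and the hook is out of the stand. Now I'll set the pick down: lower 13 mm, release, and retreat.

>>> apply_moves:
  commands:
    - [[-1,0,0,0.03,0,0,0],[-1,0,0,0.055,0,0,0],[-1,0,0,0.066,0,0,0],[-1,0,0,0.066,0,0,0]]

```text
time: 19.12
position: [0.445, -0.1603, 0.0067]
ee_rot: [0.882, 0.471, -0.0, -0.0]
force: [-0.1, 0.9, -1.5]
opening: 0.0236
grasp_force: 30.0
```

```bash
python3 plan.py
```

```text
t 19.12 grasp [ 0.445  -0.1603  0.0255] yawY -33.85 J [-0.45  0.01  2.03  0.    1.11  0.14] F [-0.1  0.9 -1.5] open 0.0236 g 30.0
```

>>> apply_moves:
  commands:
    - [[-1,0,0,0.005,0,0,0],[-1,0,0,0.0075,0,0,0],[-1,0,0,0.0075,0,0,0]]

```text
time: 19.5
position: [0.4453, -0.1604, 0.0056]
ee_rot: [0.882, 0.471, -0.0, -0.0]
force: [-0.8, -0.1, -1.1]
opening: 0.0236
grasp_force: 30.0
```

>>> apply_moves:
  commands:
    - [[-0.4,0,0,0,0,0,0],[-0.2,0,0,0,0,0,0],[0.2,0,0,0,0,0,0],[0.5,0,0,0,0,0,0],[1,0,0,0,0,0,0]]

```text
time: 20.12
position: [0.4453, -0.1604, 0.0056]
ee_rot: [0.882, 0.471, 0.0, 0.0]
force: [0.1, 0.3, 0.2]
opening: 0.0625
grasp_force: 0.0
```

>>> apply_moves:
  commands:
    - [[1,0,0,-0.1,0,0,0],[1,0,0,-0.3,0,0,0],[1,0,0,-0.6,0,0,0],[1,0,0,-0.8,0,0,0]]

```text
time: 20.62
position: [0.446, -0.1607, 0.1685]
ee_rot: [0.882, 0.471, 0.001, 0.001]
force: [1.5, -0.2, -0.5]
opening: 0.0928
grasp_force: 0.0
```

>>> apply_moves:
  commands:
    - [[1,-0.6,0,-0.1,0,0,0],[1,-0.8,0,-0.1,0,0,0],[1,-0.8,0,-0.1,0,0,0],[1,-0.8,0,-0.1,0,0,0]]

```text
time: 21.12
position: [0.355, -0.2952, 0.186]
ee_rot: [0.883, 0.469, -0.0, 0.0]
force: [0.3, 0.3, 0.1]
opening: 0.0929
grasp_force: 0.0
```

```bash
python3 pick.py; python3 plan.py
python3 - <<'E'
from h import *
b=camera("top");cv2.imwrite("pics/f.png",cv2.resize(np.ascontiguousarray(b["image"][110:300,110:370,::-1]),None,fx=3,fy=3,interpolation=cv2.INTER_CUBIC))
E
```

```text
top 225 nan ((449.7319641113281, -153.01026916503906), (83.20341491699219, 24.449050903320312), 55.73698425292969)
shank 97 [ 0.5095363  -0.06447513] 56.060856 ends 0.07414155578137147
-20 0.030325029218222988 0 0.02975450678774474 20 0.030804058050545594 40 0.028639520250471943 60 0.030044716990271295 
t 21.18 grasp [ 0.3557 -0.294   0.2045] yawY -34.0 J [-0.8  -0.24  1.9   0.    1.48 -0.21] F [0.3 0.3 0.8] open 0.093 g 0.0
```

View pics/f.png

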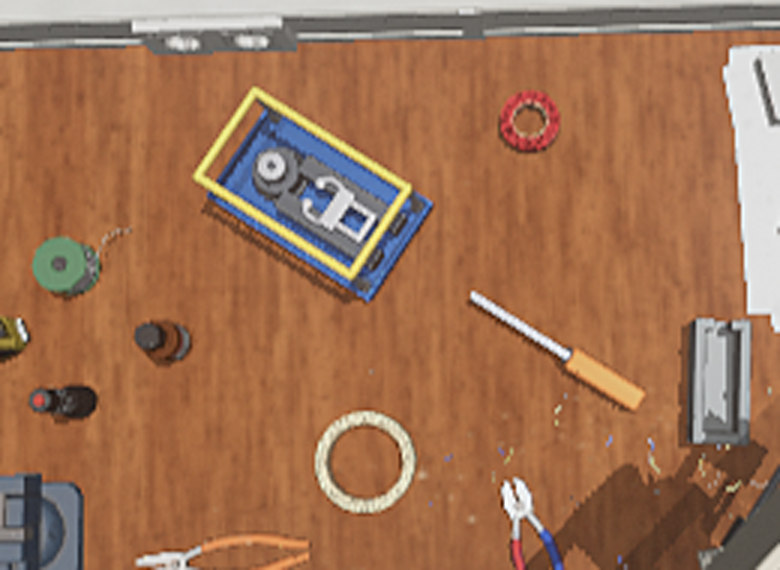

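The pick stands level on the bench (handle at about (605,380), shank top at 30 mm). The ring lies flat on the rails at (340,208), and the bottle, tape rolls and spool haven't moved. Handing in.

```bash
python3 -c "
from cell import *
print(job_done())"
```

```text
the job is handed in; nothing more can be done
None
```

I handed the job in at about 21 s of the 61 s allowed: the ring lies flat on the rails about 55 mm out, never touched by the hand; the pick stands on the bench, and the bottle, tape rolls and spool were left alone. No verdict was returned.

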